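# Release and catch the spring-out cufflink drawer

### The arm

A 6-joint arm with a two-finger parallel gripper is mounted at the origin on the work surface. World frame = base frame: x ahead of the robot, y to its left, z up, the work surface at z = 0. Lengths are in m, angles in degrees, forces in N, time in s.
With the tool pointing down it reaches from about 0.375 to 0.9 m from the base axis. Payload 3.1 kg.
Tool frame: the origin (TCP) lies on the centre line of the jaws, within the pads' length; the fingertips stand 25 mm ahead of it and the grasp point (between the pads) lies 6 mm ahead of it; z points along the fingers, y is the line along which they close (so a half turn about z gives the same grasp; the last joint's range is limited). The gripper opens to 87 mm and grips with 3 to 60 N. Pads are 19 mm wide; open, the fingers measure 117 mm over their backs; the gripper's body (75 mm by 190 mm) begins 51 mm behind the grasp point.
Start: joints at [-76.748, 30.224, 82.088, -0, 67.689, -10.227], TCP at [0.249, -0.573, 0.248] pointing down, gripper open.
Joint ranges: [-176.69, 176.69], [-43.24, 126.21], [12.49, 139.97], [-82, 262], [0, 151.66], [-163.58, 163.58]. Speed limits (degrees/s): [159.86, 159.86, 180, 180, 180, 180].

### API

Orientations are given as a 3x3 rotation matrix whose columns are the frame's x, y, z axes.
In Python, from rig import bot, cams, models gives the robot as it stands. The module is installed in compiled form; this text tells all that it offers.
- The arm moves only by the shell command python3 -m handwheel 'ROWS' [OPENING]. ROWS is JSON, a list of rows, each a list of 6 numbers: the shift along the world's x, y, z each as a share of 1 m, from -1 to 1, then the turn, a rotation vector about the world's x, y, z each as a share of 2 rad, from -1 to 1. In form: [[dx, dy, dz, wx, wy, wz], ...]. A call has exactly 8 rows; each row is the pose to reach, as a shift and turn from the pose commanded when the call began; what a row does not reach only later rows make up. A row lasts 1/12 s, in which the tool goes at most 41.7 mm and 7.16 degrees, less where a joint would pass 70% of its speed; a pose out of reach is approached as far as the arm can. A call with a number of a shift or a turn outside -1 to 1 is refused whole. A call with a gripper value outside its range is refused whole. OPENING is the opening, from -1 (shut) to 1 (fully open), so that 0 is half open, set as the call begins (- or left out, the last holds). The fingers move at their own pace and stop on an object; the grip force is fixed at half the most. Time passes only in rows, so rows that repeat a pose let the fingers close, or fill a call up. It gives the time, the measured TCP pose, the force, the opening and the grip force at its end, in the units of the state.
- bot.read_state(): the state, without advancing time (a new reading comes with each control period).
- cams.capture(name): name is "side" or "top" or "wrist"; returns (picture, depth): 420x560x3 uint8, blue, green, red; 420x560 float32, m along the optical axis (not along the pixel's ray), 0 where there is no reading.
- cams.calibration(name): a dict with "mtx" (3x3 intrinsics, pixels), "R" (3x3) and "t" (3): a world point X has camera coordinates R X + t; the wrist camera has in their place "tool_from_camera" (4x4, takes a point from camera to tool coordinates, whose origin is the TCP and whose axes are the flange's). Camera axes: x right, y down, z forward; pixel columns grow to the right and rows downward; lengths in m; the calibration is good to about 2 mm. The wrist camera is an equidistant fisheye: a pixel r from the principal point sees the ray r / f radians off the axis. A picture is of the moment at which its call begins: read the wrist's pose just before it. calibration takes no time and is no camera call.
- bot.hand_in(): hands the job in; it is judged then, once.
Trained networks look in the newest picture that a camera, given by its name, has taken for a name from the list of things; names that differ only in an ending like _2 or _b are one class to them, and where a whole thing is asked for, a point or a joint stands for the part that bears it (a point fixed in the world has none). Each returns a list of dicts, best first, with "conf" (0 to 1); they miss things now and then, are a little off and sometimes report something else, mostly with a low value. They report only what shows in the picture. A call takes as long as a camera call.
- models.spot_in(query, camera): "position" ([column, row] in pixels, amid what is visible of it).
- models.tip_of(query, camera): "position" ([column, row] in pixels: a listed point, or the origin of a listed thing).
The state is a dict: "time_s": time; "joint_positions": joint angles; "qvel": joint speeds; "tau": joint torques, N m; "position": TCP position; "tcp_rot": TCP orientation; "force": force on the tool from outside, world axes, zero at the start; "moment": the same for the moment, N m; "opening": opening from 0.0 (shut) to 1.0 (fully open); "grasp_force": force on a finger pad.
Only numpy, scipy, OpenCV 4.12 (cv2) and the standard library are available. Lean on these libraries where they do the work, as an engineer would, in place of code of your own. Each camera call takes 0.05 s, during which the arm holds its last target. There are 200 camera calls.

### The job

Open the cufflink drawer of the dark wooden valet box without letting it fly out: press its brass button with one finger and, with the button still held down, catch the drawer front on the other finger as it springs out, and keep it stopped there for a moment. Then let the drawer out gently to the very end of its travel, against the finger, let go of the button and leave it standing fully open. Do not disturb the things lying around or on the box.

Things in the scene. Friction and masses are not known exactly. Their poses are not given: they have to be found in the camera images.
- valet: Fixed dark walnut valet box, 190 long (x) x 180 wide (y) x 60 mm high. Origin: on the shelf under the box, 90 mm behind the front end of the case (the case spans x -90 to +100 mm); z up; its front looks along -x, towards the robot. Its top is an open catch-all tray: a deck at height 40 mm within a 9 mm thick rim, 60 mm high, on the sides and back; the drawer front closes the fourth side.
- button_top (a point): Centre of the top of the brass release button (round, 22 mm across), in the deck half-way across the box, 34 mm behind the outer face of the closed drawer front (24 mm behind its inner face). At rest it stands 9 mm proud of the deck, 49 mm above the shelf. The point moves down with the button.
- button (a joint): Travel of the button downwards, m: 0 released, 0.007 fully down. Spring loaded, 2 N to start and 4.8 N fully down, plus a little latch friction; it returns by itself. From about 0.004 to 0.005 the latch lets go of the drawer.
- drawer (a joint): How far the drawer is out, m: 0 closed and latched, 0.110 fully out at its stop. Once unlatched a spring drives it out, with 4 N at first and 1.5 N at the end of its travel; uncaught it runs out in about a third of a second at about 0.5 m/s. It has no handle and weighs about 0.3 kg.
- drawer_front (a point): The drawer's upright front panel, of lighter, reddish-brown wood than the case, 180 wide (y) x 58 high (z) x 10 mm thick (x), which moves out with the drawer. This point is the middle of the top edge of its outer face, 60 mm above the shelf, so 20 mm above the deck and 11 mm above the top of the released button. Its own -x axis is the direction in which the drawer comes out.
- ring_dish: Loose white ceramic ring dish with a cone in the middle, 100 mm across, 55 mm high, beside the box. Origin: centre of its underside.
- hair_pick: Loose black plastic hair pick lying flat, 145 x 66 x 6 mm, beside the box. Origin: under its middle; the teeth point along its +x.
- polish_tin: Loose shoe polish tin with a red lid, 60 mm across, 19 mm high, on the rear part of the box's deck. Origin: centre of its underside.
- shoe_horn: Loose stainless shoe horn lying flat along its x, 200 x 45 x 8 mm, off to the left. Origin: underneath, at its middle.
- shoe_brush: Loose shoe brush, bristles down, 150 x 46 x 43 mm, off to the left. Origin: centre of its underside.
- hat_form: Loose wooden hat form, a dome 176 mm across and 134 mm high, off to the right. Origin: centre of its underside.
- cologne: Loose amber cologne bottle, standing, 48 mm across, 95 mm high, off to the right. Origin: centre of its underside.

How it is judged:
By the outcome, as a careful person would: the job done as asked, in the order asked, and still so for the second after the job is handed in, with the robot touching nothing.
It also fails if it takes over 40 s, if anything falls off the work surface, if the arm or the gripper's body presses on something with over 40 N, if the wrist force passes 120 N, or if a joint passes its speed limit or range.

## Working session

There is one attempt and no reset: what is moved stays moved. The work goes in short steps, Python scripts to look and compute and a shell command to move; the robot and the scene stay as the last step left them, time stands still between calls to the robot, and variables do not carry over. Pictures are saved under pics/ and viewed, at most 10 in all, crops included, and the job is handed in when it is done.

```bash
mkdir -p pics; cat > h.py <<'E'
import numpy as np,cv2
from rig import bot,cams,models
def world(cam,px,depth):
    c=cams.calibration(cam);K=c["mtx"];u,v=px
    w=depth[max(0,int(v)-2):int(v)+3,max(0,int(u)-2):int(u)+3];w=w[w>0]
    d=np.median(w) if len(w) else np.nan
    p=np.linalg.inv(np.array(K))@[u,v,1]*d
    return np.array(c["R"]).T@(p-np.array(c["t"]))
E
python3 - <<'E'
from h import *
np.set_printoptions(precision=4,suppress=True)
s=bot.read_state();print(s["time_s"],s["position"],s["tcp_rot"],s["opening"],s["force"])
for c in("top","side"):
    im,d=cams.capture(c);cv2.imwrite(f"pics/{c}1.png",im)
    for q in("valet","button_top","drawer_front","polish_tin","ring_dish","hair_pick"):
        for f in("spot_in","tip_of"):
            r=getattr(models,f)(q,c)[:1]
            for x in r:print(c,q,f,round(x["conf"],2),np.round(x["position"]),world(c,x["position"],d))
E
```

```text
0.0 [ 0.2489 -0.5726  0.2465] [[ 0.9172  0.3984 -0.0005]
 [ 0.3984 -0.9172  0.0021]
 [ 0.0004 -0.0022 -1.    ]] 1.001160625080256 [-0.1982 -0.0645  0.0586]
top valet spot_in 0.72 [240. 170.] [0.7018 0.1087 0.0402]
top valet tip_of 0.7 [240. 168.] [0.7077 0.108  0.0402]
top button_top spot_in 0.49 [237. 190.] [0.6409 0.1179 0.0483]
top button_top tip_of 0.57 [235. 191.] [0.6393 0.1222 0.0482]
top drawer_front spot_in 0.71 [475. 217.] [ 0.5404 -0.5254  0.1277]
top drawer_front tip_of 0.69 [232. 202.] [0.6091 0.1376 0.0015]
top polish_tin tip_of 0.67 [121. 293.] [0.3489 0.4735 0.0027]
top ring_dish spot_in 0.97 [181. 178.] [0.6847 0.2824 0.0276]
top ring_dish tip_of 0.87 [184. 178.] [0.6849 0.2783 0.0085]
top hair_pick spot_in 0.91 [290. 213.] [ 0.5708 -0.0341  0.0029]
top hair_pick tip_of 0.82 [288. 210.] [ 0.5817 -0.0305  0.0024]
side valet spot_in 0.85 [236. 224.] [0.691  0.1251 0.0396]
side valet tip_of 0.86 [236. 228.] [0.6731 0.1423 0.0409]
side button_top tip_of 0.55 [245. 229.] [0.6371 0.1348 0.0477]
side drawer_front spot_in 0.83 [248. 235.] [0.6142 0.1452 0.0409]
side drawer_front tip_of 0.95 [250. 231.] [0.6136 0.1331 0.0481]
side polish_tin spot_in 0.49 [234. 210.] [0.7315 0.0891 0.0577]
side polish_tin tip_of 0.54 [235. 214.] [0.726  0.0911 0.0459]
side ring_dish spot_in 0.74 [201. 252.] [0.6853 0.2944 0.023 ]
side ring_dish tip_of 0.91 [203. 255.] [0.6801 0.2914 0.0121]
side hair_pick spot_in 0.67 [286. 225.] [ 0.5806 -0.0165  0.003 ]
side hair_pick tip_of 0.9 [283. 226.] [ 0.5848 -0.0056  0.0011]
```

View pics/top1.png

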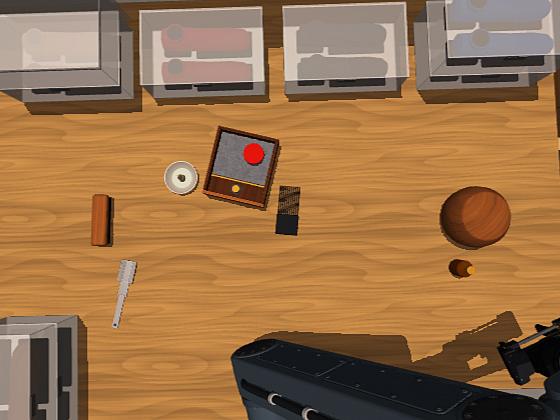

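View pics/side1.png

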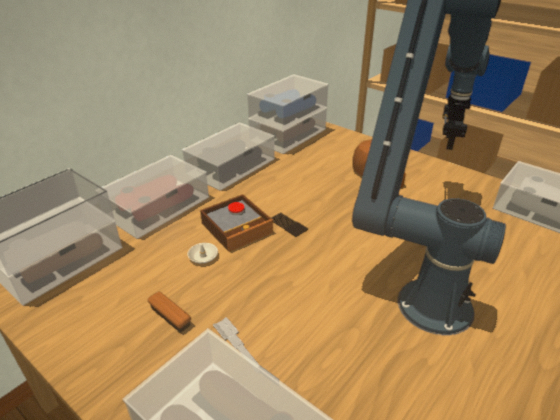

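The top view shows the box at about (240,168), turned roughly -14°. Its button is at (236,189), the tin is on the rear deck, the dish is to the left at (181,178) and the pick to the right at (289,210). The side view agrees, and the drawer's path is clear. Next I'll fit the box pose from depth.

```bash
cat > fit.py <<'E'
from h import *
np.set_printoptions(precision=4,suppress=True)
def cloud(cam,d):
    c=cams.calibration(cam);v,u=np.nonzero(d>0);z=d[v,u]
    p=np.linalg.inv(np.array(c["mtx"]))@np.stack([u*z,v*z,z])
    return (np.array(c["R"]).T@(p-np.array(c["t"])[:,None])).T
E
python3 - <<'E'
from fit import *
for c in("top","side"):
    im,d=cams.capture(c);P=cloud(c,d)
    m=(np.hypot(P[:,0]-.70,P[:,1]-.11)<.145)&(P[:,2]>.03)&(P[:,2]<.07)&(np.hypot(P[:,0]-.685,P[:,1]-.28)>.06)
    Q=P[m].astype(np.float32);(cx,cy),wh,a=cv2.minAreaRect(Q[:,:2]*1000)
    print(c,m.sum(),cx,cy,wh,a,"zmax",np.percentile(Q[:,2],[5,50,95]))
E
```

```text
top 4383 710.0369873046875 105.879638671875 (180.27279663085938, 200.89857482910156) 75.07546997070312 zmax [0.0374 0.0422 0.0618]
side 2187 707.750732421875 107.20724487304688 (184.38949584960938, 211.24484252929688) 74.93104553222656 zmax [0.0365 0.044  0.0615]
```

```bash
python3 -m handwheel '[[0.02,0.04,0,0,0,0.05],[0.035,0.08,0,0,0,0.1],[0.05,0.12,0,0,0,0.15],[0.07,0.155,0,0,0,0.2],[0.085,0.19,0,0,0,0.24],[0.105,0.225,0,0,0,0.28],[0.12,0.26,0,0,0,0.32],[0.135,0.3,0,0,0,0.36]]'
python3 -m handwheel '[[0.015,0.035,0,0,0,0.02],[0.035,0.07,0,0,0,0.04],[0.05,0.105,0,0,0,0.06],[0.07,0.14,0,0,0,0.08],[0.09,0.175,0,0,0,0.09],[0.11,0.21,0,0,0,0.09],[0.13,0.24,0,0,0,0.09],[0.145,0.27,0,0,0,0.09]]' -0.15
```

```text
time_s: 2.07
position: [0.3846, -0.2733, 0.2479]
tcp_rot: [[0.424, 0.906, 0.001], [0.906, -0.424, -0.001], [-0.001, 0.002, -1.0]]
force: [0.4, -0.3, 0.4]
opening: 0.998
grasp_force: 0.0
time_s: 2.73
position: [0.5303, -0.0022, 0.2479]
tcp_rot: [[0.257, 0.966, 0.002], [0.966, -0.257, -0.0], [0.0, 0.002, -1.0]]
force: [0.2, -0.2, -0.1]
opening: 0.493
grasp_force: 0.0
```

```bash
python3 -m handwheel '[[0.02,0.025,-0.01,0,0,0],[0.035,0.05,-0.025,0,0,0],[0.05,0.075,-0.04,0,0,0],[0.065,0.1,-0.06,0,0,0],[0.08,0.12,-0.075,0,0,0],[0.09,0.132,-0.088,0,0,0],[0.09,0.132,-0.088,0,0,0],[0.09,0.132,-0.088,0,0,0]]' -0.17
cat > wr.py <<'E'
from fit import *
c=cams.calibration("wrist");K=np.array(c["mtx"]);T=np.array(c["tool_from_camera"])
def ray(px):
    x=(px[0]-K[0,2])/K[0,0];y=(px[1]-K[1,2])/K[1,1];r=np.hypot(x,y)
    return np.array([np.sin(r)*x/r,np.sin(r)*y/r,np.cos(r)])
def onplane(px,z,s):
    R=np.array(s["tcp_rot"]);d=R@T[:3,:3]@ray(px);o=np.array(s["position"])+R@T[:3,3]
    return o+d*(z-o[2])/d[2]
def proj(X,s):
    R=np.array(s["tcp_rot"]);p=R.T@(np.array(X)-s["position"]);p=T[:3,:3].T@(p-T[:3,3])
    th=np.arctan2(np.hypot(p[0],p[1]),p[2]);n=p[:2]/np.hypot(p[0],p[1])*th
    return K[0,0]*n[0]+K[0,2],K[1,1]*n[1]+K[1,2]
E
python3 - <<'E'
from wr import *
s=bot.read_state();im,d=cams.capture("wrist");cv2.imwrite("pics/w1.png",im)
print(K.tolist(),T,s["position"],s["opening"])
for q,z in(("button_top",.049),("drawer_front",.06)):
    for f in("tip_of","spot_in"):
        for x in getattr(models,f)(q,"wrist")[:1]:print(q,f,x["conf"],x["position"],onplane(x["position"],z,s))
E
```

```text
time_s: 3.4
position: [0.6182, 0.1283, 0.1585]
tcp_rot: [[0.256, 0.967, -0.002], [0.967, -0.256, -0.0], [-0.001, -0.002, -1.0]]
force: [-0.6, -0.5, -0.7]
opening: 0.411
grasp_force: 0.0
[[325.19226210127806, 0.0, 279.2692005763311], [0.0, 325.19226210127806, 209.29298510696088], [0.0, 0.0, 1.0]] [[-0.0006 -0.9603 -0.2788  0.0763]
 [ 1.     -0.0003 -0.0009 -0.0006]
 [ 0.0007 -0.2788  0.9603 -0.1362]
 [ 0.      0.      0.      1.    ]] [0.6182 0.1283 0.1585] 0.4111982175274757
button_top tip_of 0.79 [318.2, 213.0] [0.6475 0.1224 0.049 ]
button_top spot_in 0.95 [319.7, 211.3] [0.649  0.1235 0.049 ]
drawer_front tip_of 0.85 [272.6, 216.9] [0.6129 0.1319 0.06  ]
drawer_front spot_in 0.92 [278.5, 188.9] [0.6228 0.1517 0.06  ]
```

View pics/w1.png

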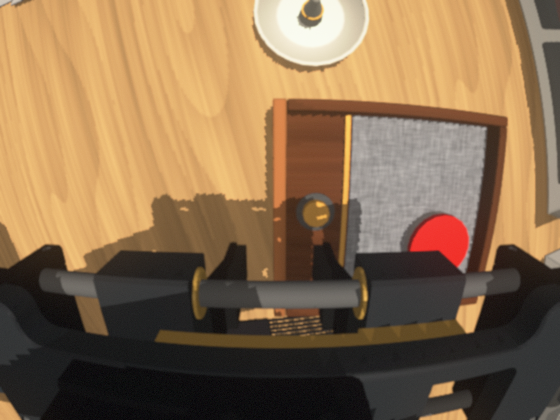

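The wrist view shows the button at (318,212), the front's top edge at about column 279, and the right fingertip at about (325,250), just beside the button in the picture. The networks' button and front positions agree with the box geometry to 2 mm. I'll descend to hover with the tips at about 57 mm.

```bash
python3 -m handwheel '[[0.0045,0.001,-0.01,0,0,0],[0.0045,0.001,-0.03,0,0,0],[0.0045,0.001,-0.05,0,0,0],[0.0045,0.001,-0.065,0,0,0],[0.0045,0.001,-0.076,0,0,0],[0.0045,0.001,-0.076,0,0,0],[0.0045,0.001,-0.076,0,0,0],[0.0045,0.001,-0.076,0,0,0]]' -0.17
python3 - <<'E'
from wr import *
s=bot.read_state();im,d=cams.capture("wrist");cv2.imwrite("pics/w2.png",cv2.resize(im[130:340,180:460],None,fx=2.8,fy=2.8))
print(s["position"],s["opening"]*87,s["force"])
for q,z in(("button_top",.049),("drawer_front",.06)):
    for x in models.tip_of(q,"wrist")[:1]:
        p=onplane(x["position"],z,s);print(q,x["conf"],x["position"],p,"tool:",np.array(s["tcp_rot"]).T@(p-s["position"]))
E
```

```text
time_s: 4.32
position: [0.624, 0.1287, 0.0843]
tcp_rot: [[0.258, 0.966, 0.002], [0.966, -0.258, 0.0], [0.001, 0.002, -1.0]]
force: [0.3, 0.4, -1.0]
opening: 0.417
grasp_force: 0.0
[0.624  0.1287 0.0843] 36.2756834570841 [ 0.3313  0.4371 -1.0166]
button_top 0.77 [325.9, 253.1] [0.6494 0.1219 0.049 ] tool: [0.     0.0263 0.0354]
drawer_front 0.97 [257.6, 261.2] [0.612  0.1322 0.06  ] tool: [ 0.0003 -0.0125  0.0243]
```

View pics/w2.png

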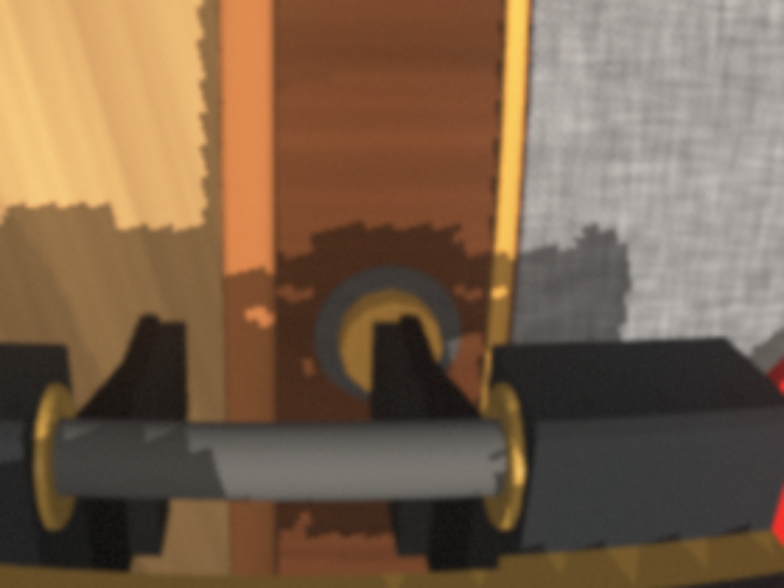

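The press finger stands over the button (tip at columns 372-425, button centre at about 390). The other finger is about 6 mm clear of the front (186 against 222). I'll open slightly, then press.

```bash
python3 -m handwheel '[[0,0,0,0,0,0],[0,0,0,0,0,0],[0,0,-0.004,0,0,0],[0,0,-0.007,0,0,0],[0,0,-0.009,0,0,0],[0,0,-0.0095,0,0,0],[0,0,-0.0095,0,0,0],[0,0,-0.0095,0,0,0]]' -0.12
```

```text
time_s: 5.13
position: [0.6229, 0.1288, 0.0739]
tcp_rot: [[0.258, 0.966, -0.001], [0.966, -0.258, -0.0], [-0.0, -0.001, -1.0]]
force: [-0.6, -0.2, 1.6]
opening: 0.44
grasp_force: 0.5
```

```bash
python3 -m handwheel '[[0,0,-0.003,0,0,0],[0,0,-0.0055,0,0,0],[0,0,-0.0063,0,0,0],[0,0,-0.0063,0,0,0],[0,0,-0.0063,0,0,0],[0,0,-0.0063,0,0,0],[0,0,-0.0063,0,0,0],[0,0,-0.0063,0,0,0]]'
python3 - <<'E'
from wr import *
s=bot.read_state();im,d=cams.capture("wrist");cv2.imwrite("pics/w3.png",cv2.resize(im[130:340,180:460],None,fx=2.8,fy=2.8))
print(s["position"],s["opening"]*87,s["force"])
E
```

```text
time_s: 5.8
position: [0.6223, 0.1289, 0.0677]
tcp_rot: [[0.258, 0.966, -0.002], [0.966, -0.258, 0.0], [-0.0, -0.002, -1.0]]
force: [-3.6, 0.0, 4.7]
opening: 0.44
grasp_force: 4.3
[0.6223 0.1289 0.0677] 38.24026781445403 [-3.6267  0.0459  4.7489]
```

View pics/w3.png

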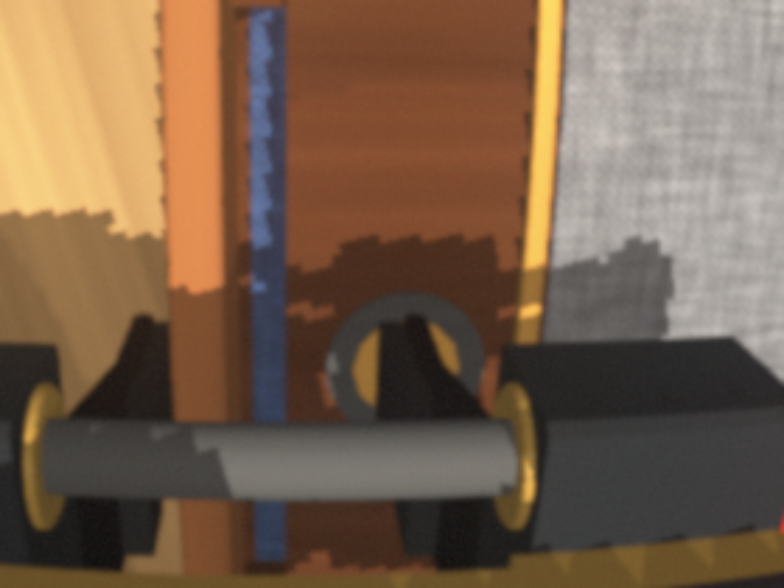

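Caught: the front (columns 165-222) rests on the left finger with 3.6 N and the button is still held down. I'll hold a bit longer, then let the drawer out slowly.

```bash
python3 -m handwheel '[[0,0,0,0,0,0],[0,0,0,0,0,0],[0,0,0,0,0,0],[0,0,0,0,0,0],[0,0,0,0,0,0],[0,0,0,0,0,0],[0,0,0,0,0,0],[0,0,0,0,0,0]]'
python3 -m handwheel '[[-0.001,0.0003,0,0,0,0],[-0.0035,0.0009,0,0,0,0],[-0.007,0.0019,0,0,0,0],[-0.0105,0.0028,0,0,0,0],[-0.014,0.0038,0,0,0,0],[-0.0175,0.0047,0,0,0,0],[-0.021,0.0056,0,0,0,0],[-0.024,0.0064,0,0,0,0]]'
python3 -m handwheel '[[-0.003,0.0008,0,0,0,0],[-0.0065,0.0017,0,0,0,0],[-0.01,0.0027,0,0,0,0],[-0.0135,0.0036,0,0,0,0],[-0.017,0.0046,0,0,0,0],[-0.0205,0.0055,0,0,0,0],[-0.024,0.0064,0,0,0,0],[-0.0275,0.0074,0,0,0,0]]'
```

```text
time_s: 6.52
position: [0.6223, 0.129, 0.0677]
tcp_rot: [[0.258, 0.966, -0.002], [0.966, -0.258, 0.0], [-0.0, -0.002, -1.0]]
force: [-3.8, 0.7, 6.4]
opening: 0.44
grasp_force: 4.3
time_s: 7.18
position: [0.5972, 0.1356, 0.0671]
tcp_rot: [[0.258, 0.966, -0.003], [0.966, -0.258, 0.0], [-0.001, -0.003, -1.0]]
force: [-2.6, 0.6, 0.7]
opening: 0.442
grasp_force: 1.5
time_s: 7.85
position: [0.5715, 0.1426, 0.0678]
tcp_rot: [[0.258, 0.966, 0.0], [0.966, -0.258, -0.0], [0.0, 0.0, -1.0]]
force: [-1.9, -0.4, -1.2]
opening: 0.44
grasp_force: 1.1
```

```bash
python3 -m handwheel '[[-0.003,0.0008,0,0,0,0],[-0.0065,0.0017,0,0,0,0],[-0.01,0.0027,0,0,0,0],[-0.0135,0.0036,0,0,0,0],[-0.017,0.0046,0,0,0,0],[-0.0205,0.0055,0,0,0,0],[-0.024,0.0064,0,0,0,0],[-0.0275,0.0074,0,0,0,0]]'
python3 -m handwheel '[[-0.002,0.0005,0,0,0,0],[-0.0045,0.0012,0,0,0,0],[-0.007,0.0019,0,0,0,0],[-0.0095,0.0025,0,0,0,0],[-0.012,0.0032,0,0,0,0],[-0.0145,0.0039,0,0,0,0],[-0.017,0.0046,0,0,0,0],[-0.019,0.0051,0,0,0,0]]'
python3 -m handwheel '[[-0.001,0.0003,0,0,0,0],[-0.0025,0.0007,0,0,0,0],[-0.004,0.0011,0,0,0,0],[-0.0055,0.0015,0,0,0,0],[-0.007,0.0019,0,0,0,0],[-0.0085,0.0023,0,0,0,0],[-0.01,0.0027,0,0,0,0],[-0.011,0.003,0,0,0,0]]'
python3 - <<'E'
from wr import *
s=bot.read_state();im,d=cams.capture("wrist");cv2.imwrite("pics/w4.png",cv2.resize(im[130:340,180:460],None,fx=2.8,fy=2.8))
print(s["position"],s["force"])
for x in models.tip_of("drawer_front","wrist")[:1]:print(x["conf"],onplane(x["position"],.06,s))
E
```

```text
time_s: 8.52
position: [0.5441, 0.15, 0.0679]
tcp_rot: [[0.258, 0.966, 0.001], [0.966, -0.258, -0.0], [0.0, 0.001, -1.0]]
force: [-1.1, -0.0, -0.0]
opening: 0.444
grasp_force: 0.8
time_s: 9.18
position: [0.5254, 0.1553, 0.0679]
tcp_rot: [[0.258, 0.966, 0.001], [0.966, -0.258, 0.0], [0.001, 0.001, -1.0]]
force: [0.6, -0.2, -0.5]
opening: 0.44
grasp_force: 0.0
time_s: 9.85
position: [0.5139, 0.1582, 0.0677]
tcp_rot: [[0.258, 0.966, -0.0], [0.966, -0.258, 0.0], [-0.0, -0.0, -1.0]]
force: [0.9, 1.1, 0.8]
opening: 0.44
grasp_force: 0.0
[0.5139 0.1582 0.0677] [0.8863 1.0868 0.8288]
0.85 [0.5058 0.1595 0.06  ]
```

View pics/w4.png

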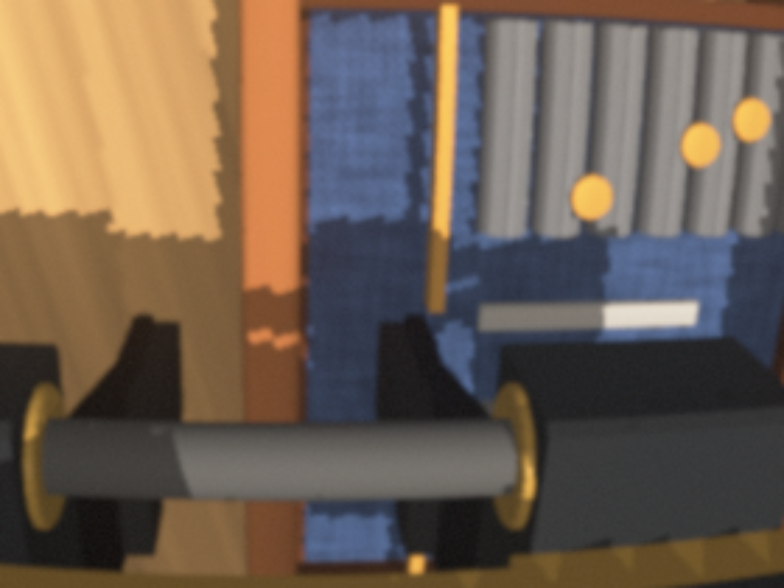

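The drawer front (columns 243-303) stands free of both fingers at (0.506, 0.160), about 110 mm out, so it is at its stop. I'll lift straight up and check.

```bash
python3 -m handwheel '[[0,0,0.01,0,0,0],[0,0,0.03,0,0,0],[0,0,0.055,0,0,0],[0,0,0.08,0,0,0],[0,0,0.11,0,0,0],[0,0,0.14,0,0,0],[0,0,0.15,0,0,0],[0,0,0.15,0,0,0]]'
python3 - <<'E'
from wr import *
s=bot.read_state();im,d=cams.capture("wrist");cv2.imwrite("pics/w5.png",im)
for q,z in(("button_top",.049),("drawer_front",.06)):
    for x in models.tip_of(q,"wrist")[:1]:print(q,x["conf"],onplane(x["position"],z,s))
E
```

```text
time_s: 10.62
position: [0.5162, 0.1583, 0.2213]
tcp_rot: [[0.258, 0.966, 0.008], [0.966, -0.258, 0.001], [0.003, 0.007, -1.0]]
force: [0.2, -0.5, -0.3]
opening: 0.439
grasp_force: 0.0
button_top 0.56 [0.6479 0.1243 0.049 ]
drawer_front 0.8 [0.5038 0.1575 0.06  ]
```

View pics/w5.png

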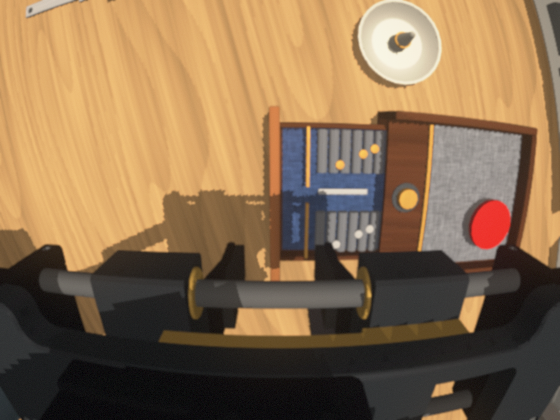

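The drawer stands fully open (front at column 274), the button at (407,198) is up, and the dish and tin are undisturbed.

```bash
python3 -c "from rig import bot;print(bot.hand_in())"
```

```text
the job is handed in; nothing more can be done
None
```

The job is handed in: the drawer was caught about 8 mm out with the button held and stands open at its 110 mm stop, but the finger slid off the button partway out, because the gripper cannot span from the button to the fully open front.

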